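# Pin the swinging work-light arm with its thumbscrew

## Task

Swing the work light's blue arm back over the yellow mark on its index plate, then take the red-winged thumbscrew from its wooden stand, put it through the hole in the arm and, feeling for the matching hole in the plate underneath while pressing only lightly, push it through both until it is fully home. Then turn it clockwise under its two hooks until it gently meets the stops, let go, and leave the other things on the bench where they are.

Things in the scene. Friction and masses are not known exactly. Their poses are not given: they have to be found in the camera images.
- lamp_mount: Lamp mount bolted to the bench, with the index plate and lamp arm it carries. Origin on the bench at the pivot axis; z up, y from the pivot to the middle of the index plate. Dark foot 100 x 100 mm, pillar, and on the pivot the work light: black base with rocker switch, nickel socket, finned head with yellow rim and white lens, 82 mm wide, top 197 mm above the bench.
- pivot (a point): Fixed point on the arm's vertical pivot axis, level with the arm's top face, 61 mm above the bench; axes as the mount's.
- plate_mid (a point): Fixed point of the mount 135 mm from the pivot axis along its y, 50 mm above the bench: top of the aluminium index plate (190 x 90 x 10 mm, open below). Its one hole, 10 mm, is straight inward of the yellow mark. The clamped setting differs each time, unreported: the hole lies on the 135 mm arc at an arm joint of -0.10 to 0.10 rad (13.5 mm either way); found by feel or seen while uncovered.
- lamp_arm (a joint): Swing of the lamp arm about the pivot, rad: 0 = along the mount's y axis (over plate_mid), growing clockwise seen from above. Ends at -0.35 and 0.75. Starts parked at 0.32 to 0.6. Moves stiffly (about 2 N at the hole) and stays where it is left.
- bar_hole (a point): Centre of the 10 mm through hole in the blue lamp arm, at the arm's top face, 135 mm from the pivot axis. The arm is a flat bar 50 mm wide, 8 mm thick, top 61 mm above the bench; its underside is 3 mm above the index plate. Axes turn with the arm: z up, y outward along the arm away from the pivot, x across it, to the clockwise side.
- hook (a point): Top of the steel hook on the +x side of the arm's hole, 11.5 mm from its centre; a twin stands on the -x side, turned half round. Each is 8 mm (x) by 11 mm (y), 9 mm high: a roof 6 to 9 mm above the arm over a pocket with a stop wall. The +x hook is open towards +y, its twin towards -y: the ears enter turning clockwise from above and stop when about along x. Axes as bar_hole's.
- bar_handle (a point): Centre of the top of the round black handle post on the arm, 16 mm in diameter, 36 mm high, its top 97 mm above the bench; 195 mm from the pivot axis, 60 mm beyond the hole.
- thumbscrew: Loose thumbscrew, 62 mm long, about 45 g, starts upright in its stand. Origin at the tip's centre, z up the shank, x along wing and ears. Shank 8 mm thick, z = 0 to 26 mm, tip tapering to 6.8 mm over 2 mm; ears: bar 26 x 5 mm along x, z = 26 to 30; neck 10 mm thick; red wing 26 (x) x 9 (y) mm, z = 38 to 62. Ears pass the hooks within 35 degrees of the arm's y axis; home, they rest on the arm.
- screw_tip (a point): The centre of the thumbscrew's tip (its origin, same axes). Fully home it lies 26 mm below the arm's top face, 15 mm below the index plate's top. A half turn about z gives the same screw.
- screw_stand: Fixed wooden stand block 60 x 60 x 24 mm, origin at the centre of its underside; the thumbscrew stands in its central hole of 11 mm, 18 mm deep (tip 6 mm above the bench, wing from 44 to 68 mm above it).
- fuel_pump: Bystander: gray cast fuel pump, about 72 mm across and 54 mm high, brass nipples; origin under its centre.
- mallet: Bystander: mallet lying flat, orange rubber head 85 mm wide, wooden handle, 280 mm long in all along x; origin under the middle.
- wheel_hub: Bystander: nickel-plated wheel hub, flange 110 mm, 45 mm high, three studs; origin under its centre.
- sprocket: Bystander: white nylon sprocket lying flat, 146 mm across, 7 mm thick; origin under its centre.
- jet_tray: Bystander: blue divided jet tray 100 x 140 x 30 mm; origin under its centre.
- grease_can: Bystander: red can 60 mm in diameter, 85 mm high; origin under its centre.

How it is judged:
By the outcome, as a careful person would: the job done as asked, in the order asked, and still so for the second after the job is handed in, with the robot touching nothing.
It also fails if it takes over 72 s, if anything falls off the work surface, if the arm or the gripper's body presses on something with over 40 N, if the wrist force passes 120 N, or if a joint passes its speed limit or range.

## Robot

A 6-joint arm with a two-finger parallel gripper is mounted at the origin on the work surface. World frame = base frame: x ahead of the robot, y to its left, z up, the work surface at z = 0. Lengths are in m, angles in rad, forces in N, time in s.
With the tool pointing down it reaches from about 0.275 to 0.825 m from the base axis. Payload 4.9 kg.
Tool frame: the origin (TCP) lies on the front face of the gripper's body, between the roots of the fingers; the fingertips stand 73 mm ahead of it and the grasp point (between the pads) lies ahead of it (robot.pinch_z is the z of the grasp point in the tool frame, in m); z points along the fingers, y is the line along which they close (so a half turn about z gives the same grasp; the last joint's range is limited). The gripper opens to 85 mm and grips with 20 to 120 N. Pads are 22 mm wide; open, the fingers measure 114 mm over their backs; the gripper's body (76 mm by 85 mm) begins 54 mm behind the grasp point. The pads swing forward as they close: fully open they stand 13 mm farther back than shut.
Start: joints at [-1.386, 0.326, -0.193, 1.052, 0, 1.437], TCP at [0.172, -0.522, 0.304] pointing down, gripper open.
Joint ranges: [-2.65, 2.65], [-0.97, 1.79], [-1.3, 1.35], [-1.93, 2.1], [-1.47, 1.37], [-3.14, 3.14]. Speed limits (rad/s): [2.57, 2.57, 3.14, 3.14, 3.14, 3.14].

## Interface

Orientations are given as a 3x3 rotation matrix whose columns are the frame's x, y, z axes.
In Python, from station import robot, cams, find_in gives the robot as it stands. The module is installed in compiled form; this text tells all that it offers.
- The arm moves only by the tool servo_tool, never from a script. Its argument "steps" is a list of rows, each an object of numbers: "fingers": the opening in per cent of the stroke, from 0 (shut) to 100 (fully open); "x", "y", "z": the shift along the tool's x, y, z in m; "turn": the turn about the tool's z in degrees. In form: [{"fingers": .., "x": .., "y": .., "z": .., "turn": ..}, ...]. A call has 1 to 20 rows; each row shifts and turns the commanded pose from where the row before left it, along the tool's axes as they then stand; what a row does not reach is not made up. A row lasts 1/8 s, in which the tool goes at most 62.5 mm and 10.7 degrees, less where a joint would pass 70% of its speed; a pose out of reach is approached as far as the arm can. A call with a gripper value outside its range is refused whole. The fingers move at their own pace and stop on an object; "force" is the grip in N (left out, the last holds). Time passes only in rows, so rows that do not move let the fingers close. It gives the time, the measured TCP pose, the force, the opening and the grip force at its end, in the units of the state.
- robot.get_obs(): the state, without advancing time (a new reading comes with each control period).
- cams.read_camera(name): name is "side" or "top"; returns the picture (480x640x3 uint8, blue, green, red); there is no depth.
- cams.get_calibration(name): a dict with "fovy" (degrees; the focal length in pixels is half the picture's height over the tangent of half this angle, whatever the lens; pixels are square), "cx", "cy" (the principal point, pixels), "pose" (4x4, takes a point from camera to world coordinates). Camera axes: x right, y down, z forward; pixel columns grow to the right and rows downward; lengths in m; the calibration is good to about 2 mm. A picture is of the moment at which its call begins. get_calibration takes no time and is no camera call.
- robot.finish_job(): hands the job in; it is judged then, once.
Trained networks look in the newest picture that a camera, given by its name, has taken for a name from the list of things; names that differ only in an ending like _2 or _b are one class to them, and where a whole thing is asked for, a point or a joint stands for the part that bears it (a point fixed in the world has none). Each returns a list of dicts, best first, with "p" (0 to 1); they miss things now and then, are a little off and sometimes report something else, mostly with a low value. They report only what shows in the picture. A call takes as long as a camera call.
- find_in(camera, query): "pixel" ([column, row] in pixels, amid what is visible of it).
The state is a dict: "time_s": time; "joints": joint angles; "qd": joint speeds; "effort": joint torques, N m; "ee_pos": TCP position; "ee_rot": TCP orientation; "force": force on the tool from outside, world axes, zero at the start; "torque": the same for the moment, N m; "grip_width": finger opening in m; "gripper_force": force on a finger pad.
Only numpy, scipy, OpenCV 4.12 (cv2) and the standard library are available. Lean on these libraries where they do the work, as an engineer would, in place of code of your own. Each camera call takes 0.05 s, during which the arm holds its last target. There are 200 camera calls.

## Working session

There is one attempt and no reset: what is moved stays moved. The work goes in short steps, Python scripts to look and compute and a tool call to move; the robot and the scene stay as the last step left them, time stands still between calls to the robot, and variables do not carry over. Pictures are saved under pics/ and viewed, at most 10 in all, crops included, and the job is handed in when it is done.

Besides the shell and the picture viewer there is one more tool, called after ">>>" by a JSON object that holds its "op" and its "data". servo_tool: Moves the arm, as the interface text tells. Its arguments: {"type":"object","properties":{"steps":{"type":"array","items":{"type":"object","properties":{"fingers":{"type":"number"},"x":{"type":"number"},"y":{"type":"number"},"z":{"type":"number"},"turn":{"type":"number"}}}},"force":{"type":"number"}},"required":["steps"]}

```bash
mkdir -p pics
cat > h.py <<'E'
import numpy as np, cv2
from station import robot, cams, find_in
def cal(n):
    c=cams.get_calibration(n); f=240/np.tan(np.radians(c['fovy'])/2); return f,c['cx'],c['cy'],np.array(c['pose'])
def ray(n,px):
    f,cx,cy,T=cal(n); d=T[:3,:3]@np.array([(px[0]-cx)/f,(px[1]-cy)/f,1]); return T[:3,3],d
def atz(n,px,z):
    o,d=ray(n,px); return o+d*(z-o[2])/d[2]
def tri(a,b,na='side',nb='top'):
    A=[];B=[]
    for n,p in((na,a),(nb,b)):
        o,d=ray(n,p); d=d/np.linalg.norm(d); M=np.eye(3)-np.outer(d,d); A.append(M);B.append(M@o)
    return np.linalg.lstsq(np.vstack(A),np.hstack(B),rcond=None)[0]
def proj(n,X):
    f,cx,cy,T=cal(n); p=T[:3,:3].T@(np.array(X)-T[:3,3]); return np.array([f*p[0]/p[2]+cx,f*p[1]/p[2]+cy])
E
python3 - <<'E'
from h import *
for n in('side','top'):
    cv2.imwrite(f'pics/{n}0.png',cams.read_camera(n)); f,cx,cy,T=cal(n); print(n,f,cx,cy,T.round(3).tolist())
    for q in['thumbscrew','screw_stand','lamp_mount','bar_hole','bar_handle','hook','plate_mid','pivot','screw_tip']:
        print(q,[(np.round(d['pixel'],1).tolist(),round(d['p'],2)) for d in find_in(n,q)[:2]])
print(robot.pinch_z,robot.get_obs())
E
```

```text
side 539.6511633995626 321.01557108864466 241.76274151996876 [[-0.999, -0.006, 0.037, 0.487], [-0.034, 0.53, -0.848, 1.221], [-0.015, -0.848, -0.529, 0.845], [0.0, 0.0, 0.0, 1.0]]
thumbscrew [([328.3, 292.2], 0.72)]
screw_stand [([329.8, 304.9], 0.61), ([344.8, 218.4], 0.43)]
lamp_mount [([345.3, 217.5], 0.65)]
bar_hole [([345.5, 193.9], 0.65), ([344.2, 219.6], 0.38)]
bar_handle [([344.5, 198.2], 0.62)]
hook [([339.8, 196.0], 0.55)]
plate_mid [([344.4, 215.7], 0.64), ([342.8, 194.2], 0.62)]
pivot [([344.3, 219.5], 0.77)]
screw_tip [([328.9, 291.5], 0.51)]
top 529.4932364084823 322.9481688994677 235.19293724435116 [[0.022, -0.987, 0.162, 0.323], [-1.0, -0.024, -0.008, -0.029], [0.011, -0.162, -0.987, 1.587], [0.0, 0.0, 0.0, 1.0]]
thumbscrew [([243.2, 253.3], 0.59)]
screw_stand [([248.6, 256.2], 0.86), ([274.9, 175.8], 0.3)]
lamp_mount [([363.4, 268.1], 0.81)]
bar_hole [([386.9, 263.9], 0.9), ([364.3, 270.0], 0.53)]
bar_handle [([382.2, 262.1], 0.56)]
hook [([385.3, 262.1], 0.87)]
plate_mid [([366.3, 271.8], 0.91)]
pivot [([364.3, 268.5], 0.98), ([274.5, 177.6], 0.37)]
screw_tip []
0.0539 {'time_s': 1.0, 'joints': array([-1.38624863e+00,  3.26193779e-01, -1.92559548e-01,  1.05198756e+00,
       -1.69653312e-05,  1.43657495e+00]), 'qd': array([-0.00010101,  0.00171379,  0.00145387,  0.00014673, -0.00039275,
       -0.00103073]), 'effort': array([-5.30192156e-04, -4.43332171e+01,  2.62763482e+01,  9.66083862e-04,
       -2.36256546e-04,  1.76577792e-06]), 'ee_pos': array([ 0.17237227, -0.52233347,  0.30389961]), 'ee_rot': array([[ 9.49621910e-01,  3.13397875e-01, -6.50367335e-06],
       [ 3.13397874e-01, -9.49621909e-01, -5.76129893e-05],
       [-2.42318191e-05,  5.26723195e-05, -9.99999998e-01]]), 'force': array([-0.30583982, -0.50880007, -0.74775559]), 'torque': array([-0.02205129, -0.01240004,  0.00191771]), 'gripper_force': 0.0, 'grip_width': 0.08524435639210233}
```

View pics/side0.png

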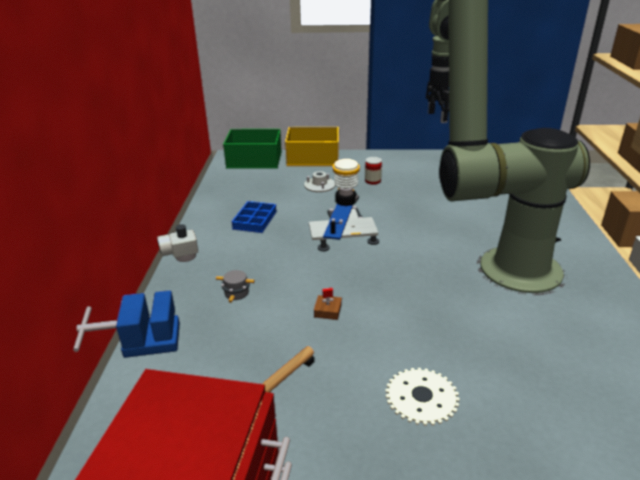

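View pics/top0.png

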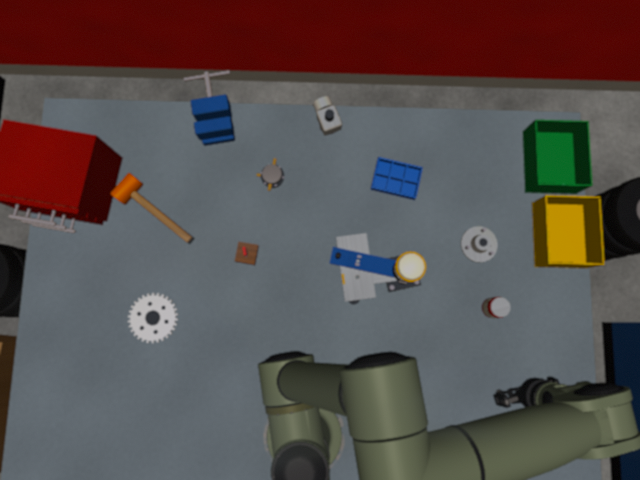

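Run:
```python
import cv2,numpy as np
t=cv2.imread('pics/top0.png');s=cv2.imread('pics/side0.png')
def c(i,x,y,w,h,k):
    r=cv2.resize(i[y:y+h,x:x+w],None,fx=k,fy=k,interpolation=cv2.INTER_CUBIC)
    for u in range(x-x%10+10,x+w,10): cv2.line(r,((u-x)*k,0),((u-x)*k,6),(0,255,255),1); cv2.putText(r,str(u),((u-x)*k+1,14),0,.3,(0,255,255))
    for u in range(y-y%10+10,y+h,10): cv2.line(r,(0,(u-y)*k),(6,(u-y)*k),(0,255,255),1); cv2.putText(r,str(u),(8,(u-y)*k+3),0,.3,(0,255,255))
    return r
o=np.zeros((600,800,3),np.uint8)
a=c(t,325,225,66,85,7);o[:595,:462]=a
a=c(t,230,238,32,32,9);o[:288,470:758]=a
a=c(s,305,280,40,40,7);o[300:580,470:750]=a
cv2.imwrite('pics/c1.png',o)
cv2.imwrite('pics/c2.png',c(s,300,155,80,100,6)[:600])
```

```text
(no output)
```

View pics/c1.png

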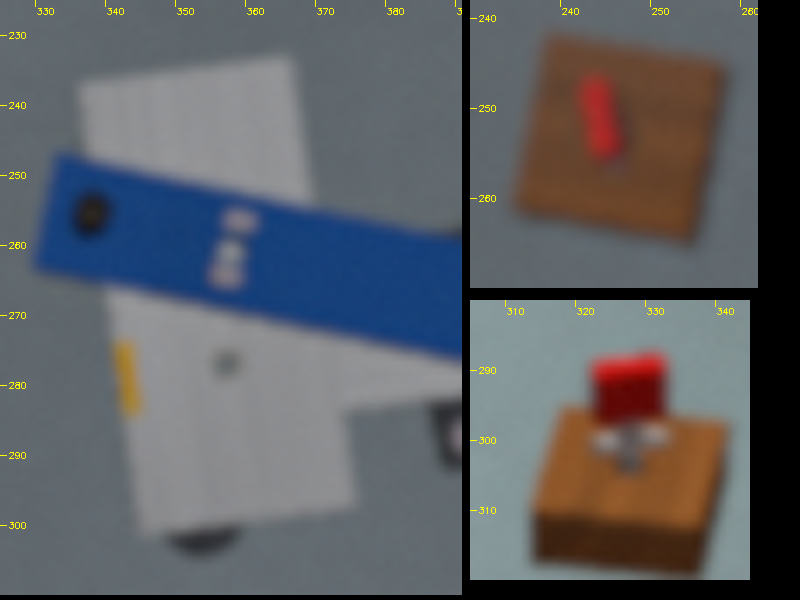

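View pics/c2.png

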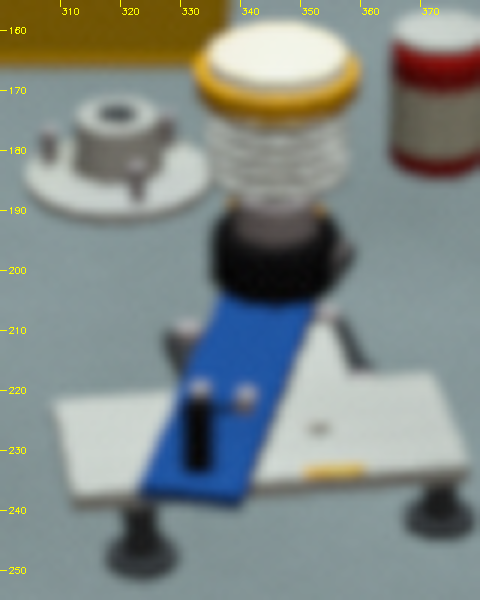

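```bash
cat > fit.py <<'E'
from h import *
from scipy.optimize import least_squares
W,H=.095,.045
def R(a): return np.array([[np.cos(a),-np.sin(a)],[np.sin(a),np.cos(a)]])
def P(m,l,z): return [*(np.array(m[:2])+R(m[2])@np.array(l)),z]
def arm(j,l): return R(-j)@np.array(l)  # clockwise positive
# (cam, px, kind, local, z)
D=[('top',(336.4,236.9),'m',(0,0),.05),('top',(366.9,232.9),'m',(0,0),.05),('top',(376,297.4),'m',0,.05),('top',(345.1,301.4),'m',0,.05)]
# plate corner order found from geometry: mount y points (top image) left => outward corners left
C=[(-1,1),(-1,-1),(1,-1),(1,1)]
D=[]
for n,ps in(('top',[(336.4,236.9),(366.9,232.9),(376,297.4),(345.1,301.4)]),('side',[(312.2,237.0),(309.2,222.5),(372,217),(377.8,232.7)])):
    for s,p in zip(C,ps): D.append((n,p,'m',s,.05))
A=[('top',(333.1,246.7),'e',-1,.061),('top',(330,263.6),'e',1,.061),('side',(323.7,236.0),'e',-1,.061),('side',(339.7,237.4),'e',1,.061),
 ('top',(338.1,255.4),'a',(0,.195),.097),('side',(333.3,219.7),'a',(0,.195),.097),
 ('top',(358,260.9),'a',(0,.135),.061),('top',(359.3,256.7),'a',(-.0115,.135),.07),('top',(357.4,264.3),'a',(.0115,.135),.07),('side',(340.8,221.3),'a',(.0115,.135),.07),
 ('top',(357.4,276.7),'h',0,.05),('side',(353.2,226.5),'h',0,.05)]
def res(v,sh):
    m=v[:3];r=[]
    for n,p,k,s,z in D+A:
        if k=='m': l=(s[0]*W,.135+s[1]*H)
        elif k=='e': l=arm(v[3],(s*.025,v[5]))
        elif k=='a': l=arm(v[3],s)
        else: l=arm(v[4],(0,.135))
        r.append(proj(n,P(m,l,z))-np.array(p)+sh)
    return np.array(r).ravel()
for sh in(0,.5):
    s=least_squares(res,[.33,-.12,1.5,.4,0,.215],args=(sh,),loss='soft_l1'); print(sh,s.cost,s.x.round(4)); print(res(s.x,sh).reshape(-1,2).round(1).tolist())
np.save('m.npy',s.x); m=s.x
print('hole',P(m,arm(m[4],(0,.135)),.05),'handle',P(m,arm(m[3],(0,.195)),.097),'handle at hole joint',P(m,arm(m[4],(0,.195)),.097))
# screw
def S(v,sh):
    r=[]
    for n,ps in(('top',[(238.7,242),(258.7,245.6),(254.7,264.9),(235.1,261.1)]),('side',[(341.9,297.9),(318.3,295.4),(313.9,310.4),(338.1,312.6)])):
        pass
    return r
for n,ps in(('top',[(238.7,242),(258.7,245.6),(254.7,264.9),(235.1,261.1)]),('side',[(318.3,295.4),(341.9,297.9),(338.1,312.6),(313.9,310.4)])):
    q=np.array([atz(n,np.array(p)-.5,.024) for p in ps]); print(n,q[:,:2].round(4).tolist(),'c',q.mean(0).round(4))
for n in('top','side'):
    i=cv2.imread(f'pics/{n}0.png').astype(int); x,y,w,h=(230,238,32,32) if n=='top' else(305,280,40,40)
    c=i[y:y+h,x:x+w]; k=c[...,2]-np.maximum(c[...,0],c[...,1])
    if n=='side': k=np.where(c[...,2]>185,k,0)
    k=np.where((k>90),k,0).astype(float); M=cv2.moments(k); p=(x+M['m10']/M['m00'],y+M['m01']/M['m00']); th=.5*np.arctan2(2*M['mu11'],M['mu20']-M['mu02'])
    d=np.array([np.cos(th),np.sin(th)])*4; a=atz(n,p,.068);b=atz(n,np.array(p)+d,.068)-atz(n,np.array(p)-d,.068); print(n,p,a.round(4),'yaw',np.degrees(np.arctan2(b[1],b[0])), np.sqrt(M['mu20']/M['m00']),(k>0).sum())
E
python3 fit.py
```

```text
Traceback (most recent call last):
  File "fit.py", line 28, in <module>
    s=least_squares(res,[.33,-.12,1.5,.4,0,.215],args=(sh,),loss='soft_l1'); print(sh,s.cost,s.x.round(4)); print(res(s.x,sh).reshape(-1,2).round(1).tolist())
  File "fit.py", line 25, in res
    r.append(proj(n,P(m,l,z))-np.array(p)+sh)
             ~~~~^^^^^^^^^^^^
  File "h.py", line 15, in proj
    f,cx,cy,T=cal(n); p=T[:3,:3].T@(np.array(X)-T[:3,3]); return np.array([f*p[0]/p[2]+cx,f*p[1]/p[2]+cy])
              ~~~^^^
  File "h.py", line 4, in cal
    c=cams.get_calibration(n); f=240/np.tan(np.radians(c['fovy'])/2); return f,c['cx'],c['cy'],np.array(c['pose'])
ValueError: time passes only in moves, steps and waits
```

```bash
python3 - <<'E'
s=open('h.py').read()
s=s.replace("def cal(n):\n    c=","import functools\n@functools.lru_cache\ndef cal(n):\n    c=");open('h.py','w').write(s)
s=open('fit.py').read()
s=s.replace("C=[(-1,1),(-1,-1),(1,-1),(1,1)]","C=[(1,1),(1,-1),(-1,-1),(-1,1)]").replace("'e',-1","'e',9").replace("'e',1","'e',-1").replace("'e',9","'e',1")
s=s.replace("(-.0115,.135)","(Q,.135)").replace("(.0115,.135)","(-.0115,.135)").replace("(Q,","(.0115,").replace("[.33,-.12,1.5,.4,0,.215]","[.27,-.15,0.1,.4,0,.215]")
open('fit.py','w').write(s)
E
python3 fit.py
```

```text
0 24.900506240886088 [ 0.4981 -0.2751  0.1245  0.1842 -0.204   0.2102]
[[1.3, 0.5], [1.1, 1.5], [-0.4, 1.6], [-0.4, 0.8], [-0.8, -1.5], [-0.1, -2.6], [0.3, -0.7], [-0.2, -1.1], [-1.7, 1.6], [0.1, 1.8], [-0.4, -0.4], [1.5, -1.2], [-1.7, 0.3], [-0.7, 2.3], [-1.4, -1.9], [-2.2, -2.0], [-0.9, -1.7], [-2.7, -1.4], [1.1, 0.4], [-1.4, -1.9]]
0.5 21.89417525249514 [ 0.4995 -0.2742  0.1244  0.1843 -0.2039  0.2097]
[[1.5, 0.5], [1.3, 1.5], [-0.2, 1.6], [-0.2, 0.7], [-0.8, -0.8], [-0.1, -1.9], [0.3, -0.1], [-0.2, -0.5], [-1.3, 1.7], [0.4, 1.8], [-0.4, 0.1], [1.4, -0.6], [-1.5, 0.3], [-0.8, 2.9], [-1.2, -1.9], [-2.0, -2.0], [-0.7, -1.7], [-2.7, -0.7], [1.3, 0.4], [-1.3, -1.2]]
hole [np.float64(0.4560113823405218), np.float64(-0.1464359172258085), 0.05] handle [np.float64(0.511208003417463), np.float64(-0.07957899827540338), 0.097] handle at hole joint [np.float64(0.4366695261018714), np.float64(-0.08963897543099547), 0.097]
top [[0.5547, 0.2105], [0.5453, 0.1506], [0.4874, 0.16], [0.4973, 0.2184]] c [0.5212 0.1849 0.024 ]
side [[0.5429, 0.1558], [0.4844, 0.165], [0.4933, 0.2217], [0.5512, 0.2145]] c [0.5179 0.1893 0.024 ]
top (243.90744101633393, 250.68784029038113) [0.5218 0.186  0.068 ] yaw -169.06649669063785 0.7516219507609915 20
side (327.70649651972155, 288.6183294663573) [0.5172 0.1881 0.068 ] yaw -170.16665414478206 2.0264331010662513 13
```

```bash
python3 - <<'E'
s=open('fit.py').read()
s=s.replace("l=(s[0]*W,.135+s[1]*H)","l=R(v[6])@np.array((s[0]*W,s[1]*H))+v[7:9]").replace(".4,0,.215]",".3,-.0,.215,.1,0,.135]").replace("    m=v[:3];","    m=[v[0],v[1],0];").replace("m=s.x\n","m=[*s.x[:2],0,*s.x[3:]]\n")
open('fit2.py','w').write(s)
E
python3 fit2.py | head -5
```

```text
0 9.895090647143867 [ 0.4754 -0.2771  0.3603  0.1818 -0.1633  0.2144  0.1493  0.0072  0.1383]
[[-0.3, 0.5], [-0.5, 0.8], [-0.4, 0.6], [-0.4, 0.6], [-0.8, -0.7], [-0.8, -1.8], [-0.6, -0.7], [-0.3, -1.2], [-0.3, 0.6], [-0.6, 0.5], [-1.5, -1.2], [0.1, -0.8], [0.1, 0.1], [-1.0, 1.4], [-0.1, 0.3], [-0.4, 0.3], [0.0, 0.5], [-0.5, -1.8], [-0.1, 0.8], [-0.9, -1.3]]
0.5 7.0493522082408555 [ 0.477  -0.2758  0.7495  0.1805 -0.1652  0.2139  0.1497  0.007   0.1379]
[[-0.1, 0.5], [-0.3, 0.8], [-0.2, 0.6], [-0.1, 0.6], [-0.8, 0.0], [-0.8, -1.1], [-0.6, -0.1], [-0.3, -0.5], [-0.0, 0.7], [-0.4, 0.5], [-1.5, -0.5], [0.1, -0.2], [0.1, 0.1], [-1.0, 2.1], [-0.0, 0.3], [-0.3, 0.3], [0.1, 0.4], [-0.5, -1.1], [-0.0, 0.8], [-0.9, -0.6]]
hole [np.float64(0.45483604902803343), np.float64(-0.1426881978476003), 0.05] handle [np.float64(0.5120419093003639), np.float64(-0.08401609835487364), 0.097] handle at hole joint [np.float64(0.44496675460135704), np.float64(-0.08350545519807812), 0.097]
```

>>> {"op": "servo_tool", "data": {"steps": [{"turn": -10.2,"fingers": 60},{"turn": -10.2},{"turn": -10.2},{"turn": -10.2},{"turn": -10.2},{"turn": -10.3},{"x": 0.0352,"y": 0.01825},{"x": 0.0352,"y": 0.01825},{"x": 0.0352,"y": 0.01825},{"x": 0.0352,"y": 0.01825},{"x": 0.0352,"y": 0.01825},{"x": 0.0352,"y": 0.01825},{"x": 0.0352,"y": 0.01825},{"x": 0.0352,"y": 0.01825},{"x": 0.0352,"y": 0.01825},{"x": 0.0352,"y": 0.01825},{"x": 0.0352,"y": 0.01825},{"x": 0.0352,"y": 0.01825},{"x": 0.0352,"y": 0.01825},{"x": 0.0352,"y": 0.01825}]}}

```text
validation failed for argument at $.st...
```

>>> {"op": "servo_tool", "data": {"steps": [{"fingers": 60,"x": 0,"y": 0,"z": 0,"turn": -10.2},{"fingers": 60,"x": 0,"y": 0,"z": 0,"turn": -10.2},{"fingers": 60,"x": 0,"y": 0,"z": 0,"turn": -10.2},{"fingers": 60,"x": 0,"y": 0,"z": 0,"turn": -10.2},{"fingers": 60,"x": 0,"y": 0,"z": 0,"turn": -10.2},{"fingers": 60,"x": 0,"y": 0,"z": 0,"turn": -10.3},{"fingers": 60,"x": 0.0352,"y": 0.01825,"z": 0,"turn": 0},{"fingers": 60,"x": 0.0352,"y": 0.01825,"z": 0,"turn": 0},{"fingers": 60,"x": 0.0352,"y": 0.01825,"z": 0,"turn": 0},{"fingers": 60,"x": 0.0352,"y": 0.01825,"z": 0,"turn": 0},{"fingers": 60,"x": 0.0352,"y": 0.01825,"z": 0,"turn": 0},{"fingers": 60,"x": 0.0352,"y": 0.01825,"z": 0,"turn": 0},{"fingers": 60,"x": 0.0352,"y": 0.01825,"z": 0,"turn": 0},{"fingers": 60,"x": 0.0352,"y": 0.01825,"z": 0,"turn": 0},{"fingers": 60,"x": 0.0352,"y": 0.01825,"z": 0,"turn": 0},{"fingers": 60,"x": 0.0352,"y": 0.01825,"z": 0,"turn": 0},{"fingers": 60,"x": 0.0352,"y": 0.01825,"z": 0,"turn": 0},{"fingers": 60,"x": 0.0352,"y": 0.01825,"z": 0,"turn": 0},{"fingers": 60,"x": 0.0352,"y": 0.01825,"z": 0,"turn": 0},{"fingers": 60,"x": 0.0352,"y": 0.01825,"z": 0,"turn": 0}], "force": 20}}

```text
time_s: 3.5
ee_pos: [0.5137, -0.0828, 0.304]
ee_rot: [[0.181, 0.983, 0.0], [0.983, -0.181, -0.0], [-0.0, 0.0, -1.0]]
force: [0.2, -0.7, 0.4]
grip_width: 0.051
gripper_force: 0.0
```

>>> {"op": "servo_tool", "data": {"steps": [{"fingers": 60,"x": -0.0015,"y": -0.0015,"z": 0.05,"turn": 0},{"fingers": 60,"x": 0,"y": 0,"z": 0.05,"turn": 0},{"fingers": 60,"x": 0,"y": 0,"z": 0.035,"turn": 0},{"fingers": 60,"x": 0,"y": 0,"z": 0.026,"turn": 0},{"fingers": 30,"x": 0,"y": 0,"z": 0,"turn": 0},{"fingers": 20,"x": 0,"y": 0,"z": 0,"turn": 0},{"fingers": 10,"x": 0,"y": 0,"z": 0,"turn": 0},{"fingers": 10,"x": 0,"y": 0,"z": 0,"turn": 0},{"fingers": 10,"x": 0,"y": 0,"z": 0,"turn": 0}]}}

```text
time_s: 4.62
ee_pos: [0.5118, -0.0853, 0.1439]
ee_rot: [[0.181, 0.983, 0.002], [0.983, -0.181, -0.001], [-0.0, 0.002, -1.0]]
force: [-0.7, -0.1, 4.7]
grip_width: 0.0153
gripper_force: 21.1
```

>>> {"op": "servo_tool", "data": {"steps": [{"fingers": 10,"x": -0.0001,"y": -0.00673,"z": 0,"turn": -1.98},{"fingers": 10,"x": -0.0001,"y": -0.00673,"z": 0,"turn": -1.98},{"fingers": 10,"x": -0.0001,"y": -0.00673,"z": 0,"turn": -1.98},{"fingers": 10,"x": -0.0001,"y": -0.00673,"z": 0,"turn": -1.98},{"fingers": 10,"x": -0.0001,"y": -0.00673,"z": 0,"turn": -1.98},{"fingers": 10,"x": -0.0001,"y": -0.00673,"z": 0,"turn": -1.98},{"fingers": 10,"x": -0.0001,"y": -0.00673,"z": 0,"turn": -1.98},{"fingers": 10,"x": -0.0001,"y": -0.00673,"z": 0,"turn": -1.98},{"fingers": 10,"x": -0.0001,"y": -0.00673,"z": 0,"turn": -1.98},{"fingers": 10,"x": -0.0001,"y": -0.00673,"z": 0,"turn": -1.98},{"fingers": 10,"x": 0,"y": 0,"z": 0,"turn": 0}]}}

```text
time_s: 6.0
ee_pos: [0.4441, -0.0839, 0.1438]
ee_rot: [[-0.164, 0.986, 0.002], [0.986, 0.164, 0.001], [0.001, 0.002, -1.0]]
force: [-1.8, 2.9, 11.5]
grip_width: 0.0152
gripper_force: 21.7
```

```bash
python3 -c "
from station import robot
o=robot.get_obs();print(o['ee_pos'],o['ee_rot'][:,0],o['force'],o['joints'])"
```

```text
[ 0.44413318 -0.08388995  0.14384726] [-1.64358269e-01  9.86400438e-01  7.31450245e-04] [-1.7751233   2.86273463 11.54276857] [-0.35104627  0.33589159 -0.65652319  0.57715598  0.00153648  1.05464423]
```

>>> {"op": "servo_tool", "data": {"steps": [{"fingers": 60,"x": 0,"y": 0,"z": 0,"turn": 0},{"fingers": 60,"x": 0,"y": 0,"z": 0,"turn": 0},{"fingers": 60,"x": 0,"y": 0,"z": -0.05,"turn": 0},{"fingers": 60,"x": 0,"y": 0,"z": -0.05,"turn": -10.2},{"fingers": 60,"x": 0,"y": 0,"z": 0,"turn": -10.2},{"fingers": 60,"x": 0,"y": 0,"z": 0,"turn": -10.2},{"fingers": 60,"x": 0,"y": 0,"z": 0,"turn": -10.2},{"fingers": 60,"x": 0,"y": 0,"z": 0,"turn": -10.2},{"fingers": 60,"x": 0,"y": 0,"z": 0,"turn": -10.2},{"fingers": 60,"x": 0,"y": 0,"z": 0,"turn": -10.2},{"fingers": 60,"x": 0,"y": 0,"z": 0,"turn": -10.2},{"fingers": 60,"x": 0,"y": 0,"z": 0,"turn": -9.9},{"fingers": 60,"x": 0.0084,"y": 0.0476,"z": 0,"turn": 0},{"fingers": 60,"x": 0.0084,"y": 0.0476,"z": 0,"turn": 0},{"fingers": 60,"x": 0.0084,"y": 0.0476,"z": 0,"turn": 0},{"fingers": 60,"x": 0.0084,"y": 0.0476,"z": 0,"turn": 0},{"fingers": 60,"x": 0.0084,"y": 0.0476,"z": 0,"turn": 0},{"fingers": 60,"x": 0.0084,"y": 0.0476,"z": 0,"turn": 0}]}}

```text
time_s: 8.25
ee_pos: [0.3401, 0.1879, 0.2428]
ee_rot: [[-0.982, -0.189, 0.0], [-0.189, 0.982, -0.0], [-0.0, -0.0, -1.0]]
force: [0.4, 1.0, 0.9]
grip_width: 0.051
gripper_force: 0.0
```

```bash
cat > crop.py <<'E'
import cv2
def c(i,x,y,w,h,k):
    r=cv2.resize(i[y:y+h,x:x+w],None,fx=k,fy=k,interpolation=cv2.INTER_CUBIC)
    for u in range(x-x%10+10,x+w,10): cv2.line(r,((u-x)*k,0),((u-x)*k,6),(0,255,255),1); cv2.putText(r,str(u),((u-x)*k+1,14),0,.3,(0,255,255))
    for u in range(y-y%10+10,y+h,10): cv2.line(r,(0,(u-y)*k),(6,(u-y)*k),(0,255,255),1); cv2.putText(r,str(u),(8,(u-y)*k+3),0,.3,(0,255,255))
    return r
E
python3 - <<'E'
from h import *
from crop import c
print(robot.get_obs()['ee_pos'])
t=cams.read_camera('top');s=cams.read_camera('side');cv2.imwrite('pics/top1.png',t);cv2.imwrite('pics/side1.png',s)
o=np.zeros((595,800,3),np.uint8);o[:,:399]=c(t,325,225,57,85,7);o[:360,405:795]=c(s,315,200,65,60,6)
cv2.imwrite('pics/c3.png',o)
E
```

```text
[0.34005329 0.18785364 0.24276087]
```

View pics/c3.png

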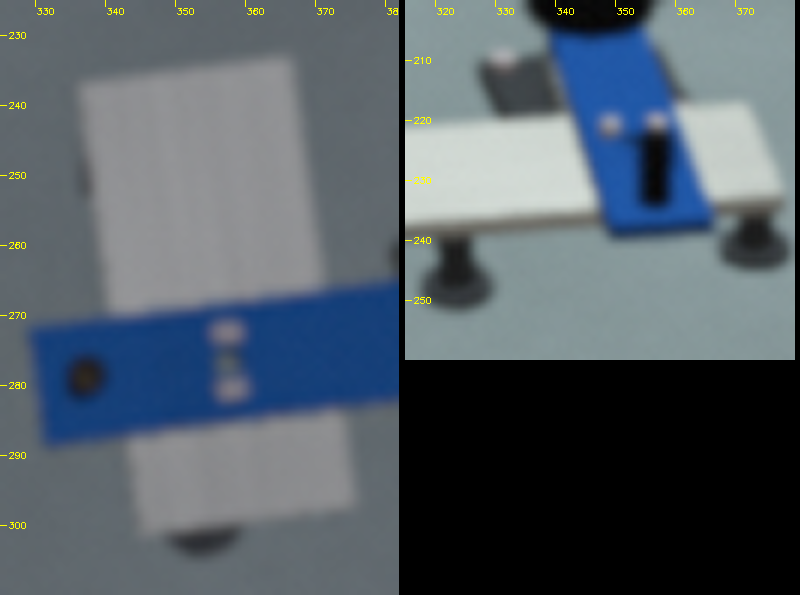

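Run:
```python
from h import *
def g(n,p,z): 
    a=atz(n,np.array(p)-.5,z);print(n,p,a.round(4)); return a
print('handle');g('top',(337.1,278.9),.097);g('side',(356.7,222.0),.097)
print('hooks');a=g('top',(357.4,272.3),.07);b=g('top',(358.1,280.5),.07);c=g('side',(348.9,221),.07);d=g('side',(356.7,220.5),.07);print((a+b)/2,(c+d)/2)
print('armhole');g('top',(357.4,276.8),.061)
print('platehole0');g('top',(357.4,276.7),.05);g('side',(353.2,226.5),.05)
print('arm corners');[g('top',p,.061) for p in((329.3,272),(331.2,288.5))];[g('side',p,.061) for p in((349,238.0),(366,236.3))]
```

```text
handle
top (337.1, 278.9) [ 0.4456 -0.0821  0.097 ]
side (356.7, 222.0) [ 0.4441 -0.0837  0.097 ]
hooks
top (357.4, 272.3) [ 0.4681 -0.141   0.07  ]
top (358.1, 280.5) [ 0.4446 -0.1433  0.07  ]
side (348.9, 221) [ 0.465  -0.1364  0.07  ]
side (356.7, 220.5) [ 0.4424 -0.1395  0.07  ]
[ 0.4563514  -0.14218141  0.07      ] [ 0.45370673 -0.13798064  0.07      ]
armhole
top (357.4, 276.8) [ 0.4559 -0.1419  0.061 ]
platehole0
top (357.4, 276.7) [ 0.4572 -0.1427  0.05  ]
side (353.2, 226.5) [ 0.4522 -0.1393  0.05  ]
arm corners
top (329.3, 272) [ 0.4679 -0.0605  0.061 ]
top (331.2, 288.5) [ 0.4206 -0.0669  0.061 ]
side (349, 238.0) [ 0.4653 -0.0571  0.061 ]
side (366, 236.3) [ 0.4179 -0.0667  0.061 ]
```

>>> {"op": "servo_tool", "data": {"steps": [{"fingers": 60,"x": -0.0352,"y": -0.007,"z": 0,"turn": 0},{"fingers": 50,"x": -0.0352,"y": -0.007,"z": 0,"turn": 0},{"fingers": 50,"x": -0.0352,"y": -0.007,"z": 0,"turn": 0},{"fingers": 50,"x": -0.0352,"y": -0.007,"z": 0,"turn": 0},{"fingers": 50,"x": -0.0352,"y": -0.007,"z": 0,"turn": 0},{"fingers": 50,"x": 0,"y": 0,"z": 0.05,"turn": 0},{"fingers": 40,"x": 0,"y": 0,"z": 0.045,"turn": 0},{"fingers": 40,"x": 0,"y": 0,"z": 0.029,"turn": 0},{"fingers": 40,"x": 0,"y": 0,"z": 0,"turn": 0}]}}

```text
time_s: 9.48
ee_pos: [0.5185, 0.184, 0.1164]
ee_rot: [[-0.982, -0.188, -0.006], [-0.188, 0.982, -0.002], [0.006, -0.001, -1.0]]
force: [0.3, -0.0, 0.7]
grip_width: 0.034
gripper_force: 0.0
```

Run:
```python
from h import *
from crop import c
print(robot.get_obs()['ee_pos'])
t=cams.read_camera('top');s=cams.read_camera('side')
o=np.zeros((400,800,3),np.uint8);o[:,:400]=c(t,220,230,50,50,8);o[:,400:800]=c(s,302,265,50,50,8)
cv2.imwrite('pics/c4.png',o)
```

```text
[0.51854075 0.18402723 0.1163786 ]
```

View pics/c4.png

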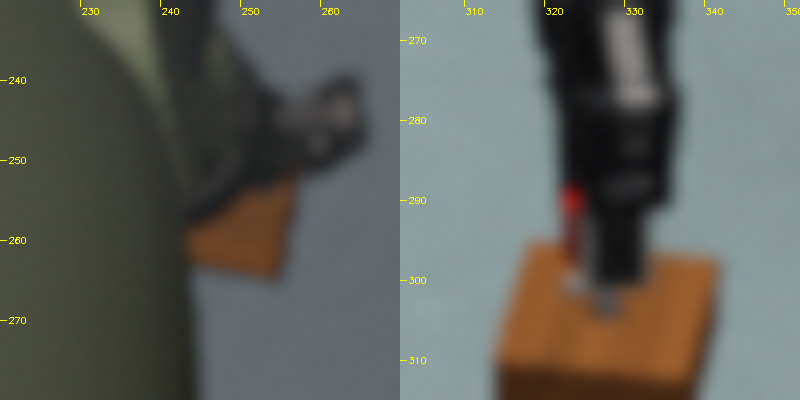

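Run:
```python
from h import *
for y in(.195,.21): print(proj('side',[.5183,y,.045])+.5, proj('side',[.5183,y,.06])+.5)
print(atz('side',(329.05-.5,297),.05),atz('side',(327.8-.5,297),.05))
```

```text
[327.76082282 298.53227466] [327.70751459 293.54161457]
[327.60782843 302.43545761] [327.55303413 297.41931426]
[0.5151188  0.19737656 0.05      ] [0.51810531 0.19742206 0.05      ]
```

>>> {"op": "servo_tool", "data": {"steps": [{"fingers": 40,"x": -0.0025,"y": 0,"z": -0.0025,"turn": 0},{"fingers": 20,"x": 0,"y": 0,"z": 0,"turn": 0},{"fingers": 0,"x": 0,"y": 0,"z": 0,"turn": 0},{"fingers": 0,"x": 0,"y": 0,"z": 0,"turn": 0},{"fingers": 0,"x": 0,"y": 0,"z": 0,"turn": 0},{"fingers": 0,"x": 0,"y": 0,"z": 0,"turn": 0},{"fingers": 0,"x": 0,"y": 0,"z": 0,"turn": 0}], "force": 40}}

```text
time_s: 10.45
ee_pos: [0.5236, 0.186, 0.1226]
ee_rot: [[-0.982, -0.189, 0.002], [-0.189, 0.982, 0.0], [-0.002, -0.0, -1.0]]
force: [-0.9, -0.8, 5.0]
grip_width: 0.0083
gripper_force: 41.8
```

```bash
python3 -c "
from station import robot
o=robot.get_obs();print(o['ee_pos'],o['ee_rot'],o['force'],o['torque'],o['joints'])"
```

```text
[0.52359953 0.18604673 0.12262805] [[-9.82039092e-01 -1.88662744e-01  2.36465778e-03]
 [-1.88662997e-01  9.82041883e-01  1.17570160e-04]
 [-2.34437409e-03 -3.30664931e-04 -9.99997197e-01]] [-0.88904089 -0.84463709  5.02529841] [-0.14299936  0.12058952  0.03680796] [ 2.08722958e-01  5.20655936e-01 -4.08080317e-01  6.39722374e-01
 -3.74964052e-04  1.89218639e-02]
```

>>> {"op": "servo_tool", "data": {"steps": [{"fingers": 0,"x": 0,"y": 0,"z": -0.02,"turn": 0},{"fingers": 0,"x": 0,"y": 0,"z": -0.045,"turn": 0},{"fingers": 0,"x": 0,"y": 0,"z": -0.045,"turn": -9},{"fingers": 0,"x": 0,"y": 0,"z": 0,"turn": -10},{"fingers": 0,"x": 0,"y": 0,"z": 0,"turn": -10},{"fingers": 0,"x": 0,"y": 0,"z": 0,"turn": -10},{"fingers": 0,"x": 0,"y": 0,"z": 0,"turn": -10},{"fingers": 0,"x": 0,"y": 0,"z": 0,"turn": -10},{"fingers": 0,"x": 0,"y": 0,"z": 0,"turn": -10},{"fingers": 0,"x": 0.0334,"y": 0.00107,"z": 0,"turn": 0},{"fingers": 0,"x": 0.0334,"y": 0.00107,"z": 0,"turn": 0},{"fingers": 0,"x": 0.0334,"y": 0.00107,"z": 0,"turn": 0},{"fingers": 0,"x": 0.0334,"y": 0.00107,"z": 0,"turn": 0},{"fingers": 0,"x": 0.0334,"y": 0.00107,"z": 0,"turn": 0},{"fingers": 0,"x": 0.0334,"y": 0.00107,"z": 0,"turn": 0},{"fingers": 0,"x": 0.0334,"y": 0.00107,"z": 0,"turn": 0},{"fingers": 0,"x": 0.0334,"y": 0.00107,"z": 0,"turn": 0},{"fingers": 0,"x": 0.0334,"y": 0.00107,"z": 0,"turn": 0},{"fingers": 0,"x": 0.0334,"y": 0.00107,"z": 0,"turn": 0}]}}

```text
time_s: 12.82
ee_pos: [0.453, -0.1419, 0.2315]
ee_rot: [[-0.176, -0.984, 0.0], [-0.984, 0.176, -0.0], [-0.0, -0.0, -1.0]]
force: [0.3, 0.1, -0.8]
grip_width: 0.0078
gripper_force: 41.0
```

>>> {"op": "servo_tool", "data": {"steps": [{"fingers": 0,"x": 0,"y": 0,"z": 0.025,"turn": 0},{"fingers": 0,"x": 0,"y": 0,"z": 0.01,"turn": 0},{"fingers": 0,"x": 0,"y": 0,"z": 0,"turn": 0},{"fingers": 0,"x": 0,"y": 0,"z": 0,"turn": 0}]}}

```text
time_s: 13.32
ee_pos: [0.4539, -0.1407, 0.1969]
ee_rot: [[-0.175, -0.985, 0.001], [-0.985, 0.175, -0.0], [0.0, -0.001, -1.0]]
force: [0.4, 0.3, 0.6]
grip_width: 0.008
gripper_force: 41.0
```

Run:
```python
from h import *
from crop import c
o=robot.get_obs();print(o['ee_pos'],o['ee_rot'][:,0],o['force'],o['grip_width'])
t=cams.read_camera('top');s=cams.read_camera('side')
o=np.zeros((490,800,3),np.uint8);o[:,:399]=c(t,325,240,57,70,7);o[:490,405:797]=c(s,325,185,56,70,7)
cv2.imwrite('pics/c5.png',o);print(robot.get_obs()['ee_pos'])
```

```text
[ 0.45386261 -0.14068861  0.19692136] [-1.75057131e-01 -9.84558270e-01  1.21418322e-04] [0.40675985 0.27909023 0.60978865] 0.008026505887246124
[ 0.45397643 -0.14082961  0.19705188]
```

View pics/c5.png

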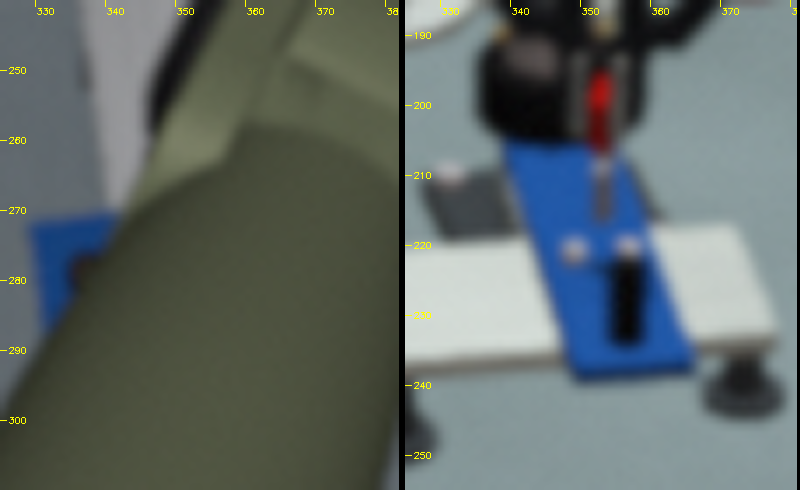

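Run:
```python
from h import *
for r in(215.5,216,216.5): print(atz('side',(352.6,r),.0804))
print(atz('side',(352.4,220.25),.07))
```

```text
[ 0.45286879 -0.14750723  0.0804    ]
[ 0.45291486 -0.14454519  0.0804    ]
[ 0.45296078 -0.14159265  0.0804    ]
[ 0.4534244  -0.13798218  0.07      ]
```

Run:
```python
from h import *
for y in(-.140,-.143,-.146):
    print(y,[(proj('side',[.4537,y+dy,.0804+z])+.5).round(1).tolist() for z,dy in((0,.0034),(.026,.0),(.038,.013),(.062,.0))])
```

```text
-0.14 [[352.9, 217.8], [353.0, 209.3], [353.1, 207.8], [353.2, 198.1]]
-0.143 [[352.9, 217.3], [353.0, 208.8], [353.1, 207.3], [353.2, 197.6]]
-0.146 [[352.8, 216.8], [353.0, 208.3], [353.1, 206.8], [353.2, 197.1]]
```

>>> {"op": "servo_tool", "data": {"steps": [{"fingers": 0,"x": -0.0025,"y": 0,"z": 0.008,"turn": 0},{"fingers": 0,"x": 0,"y": 0,"z": 0.007,"turn": 0},{"fingers": 0,"x": 0,"y": 0,"z": 0,"turn": 0},{"fingers": 0,"x": 0,"y": 0,"z": 0,"turn": 0},{"fingers": 0,"x": 0,"y": 0,"z": 0.0015,"turn": 0},{"fingers": 0,"x": 0,"y": 0,"z": 0.0015,"turn": 0},{"fingers": 0,"x": 0,"y": 0,"z": 0.0015,"turn": 0},{"fingers": 0,"x": 0,"y": 0,"z": 0,"turn": 0}]}}

```text
time_s: 14.42
ee_pos: [0.4538, -0.1385, 0.1768]
ee_rot: [[-0.176, -0.984, -0.0], [-0.984, 0.176, 0.0], [-0.0, 0.0, -1.0]]
force: [0.0, -0.1, -1.4]
grip_width: 0.0078
gripper_force: 41.0
```

>>> {"op": "servo_tool", "data": {"steps": [{"fingers": 0,"x": 0,"y": 0,"z": 0.001,"turn": 0},{"fingers": 0,"x": 0,"y": 0,"z": 0.001,"turn": 0},{"fingers": 0,"x": 0,"y": 0,"z": 0,"turn": 0}]}}

```text
time_s: 14.8
ee_pos: [0.4539, -0.1385, 0.1748]
ee_rot: [[-0.176, -0.984, -0.0], [-0.984, 0.176, 0.0], [-0.0, 0.0, -1.0]]
force: [0.4, 0.0, -1.6]
grip_width: 0.0078
gripper_force: 41.0
```

>>> {"op": "servo_tool", "data": {"steps": [{"fingers": 0,"x": 0,"y": 0,"z": 0.001,"turn": 0},{"fingers": 0,"x": 0,"y": 0,"z": 0.001,"turn": 0},{"fingers": 0,"x": 0,"y": 0,"z": 0,"turn": 0}]}}

```text
time_s: 15.18
ee_pos: [0.4539, -0.1385, 0.1728]
ee_rot: [[-0.176, -0.984, -0.0], [-0.984, 0.176, 0.0], [-0.0, 0.0, -1.0]]
force: [0.1, -0.0, -0.5]
grip_width: 0.008
gripper_force: 41.0
```

>>> {"op": "servo_tool", "data": {"steps": [{"fingers": 0,"x": 0,"y": 0,"z": 0.0015,"turn": 0},{"fingers": 0,"x": 0,"y": 0,"z": 0.0015,"turn": 0},{"fingers": 0,"x": 0,"y": 0,"z": 0.001,"turn": 0},{"fingers": 0,"x": 0,"y": 0,"z": 0,"turn": 0}]}}

```text
time_s: 15.68
ee_pos: [0.4538, -0.1385, 0.1688]
ee_rot: [[-0.176, -0.984, -0.0], [-0.984, 0.176, 0.0], [-0.0, 0.0, -1.0]]
force: [1.2, 0.2, -1.0]
grip_width: 0.0078
gripper_force: 41.0
```

>>> {"op": "servo_tool", "data": {"steps": [{"fingers": 0,"x": 0,"y": 0,"z": 0.001,"turn": 0},{"fingers": 0,"x": 0,"y": 0,"z": 0.001,"turn": 0},{"fingers": 0,"x": 0,"y": 0,"z": 0.001,"turn": 0},{"fingers": 0,"x": 0,"y": 0,"z": 0,"turn": 0}]}}

```text
time_s: 16.18
ee_pos: [0.4539, -0.1385, 0.1658]
ee_rot: [[-0.176, -0.984, -0.0], [-0.984, 0.176, 0.0], [-0.0, 0.0, -1.0]]
force: [1.0, 0.4, -0.1]
grip_width: 0.0077
gripper_force: 41.0
```

>>> {"op": "servo_tool", "data": {"steps": [{"fingers": 0,"x": 0,"y": 0,"z": 0.0007,"turn": 0},{"fingers": 0,"x": 0,"y": 0,"z": 0.0007,"turn": 0},{"fingers": 0,"x": 0,"y": 0,"z": 0,"turn": 0}]}}

```text
time_s: 16.55
ee_pos: [0.4539, -0.1385, 0.1644]
ee_rot: [[-0.176, -0.984, -0.0], [-0.984, 0.176, 0.0], [-0.0, 0.0, -1.0]]
force: [0.4, -0.4, -0.3]
grip_width: 0.008
gripper_force: 41.0
```

>>> {"op": "servo_tool", "data": {"steps": [{"fingers": 0,"x": 0,"y": 0,"z": 0.001,"turn": 0},{"fingers": 0,"x": 0,"y": 0,"z": 0.001,"turn": 0},{"fingers": 0,"x": 0,"y": 0,"z": 0,"turn": 0}]}}

```text
time_s: 16.92
ee_pos: [0.4539, -0.1385, 0.1624]
ee_rot: [[-0.176, -0.984, -0.0], [-0.984, 0.176, 0.0], [-0.0, 0.0, -1.0]]
force: [0.7, 0.5, -1.1]
grip_width: 0.0079
gripper_force: 41.0
```

>>> {"op": "servo_tool", "data": {"steps": [{"fingers": 0,"x": 0,"y": 0,"z": 0.001,"turn": 0},{"fingers": 0,"x": 0,"y": 0,"z": 0.001,"turn": 0},{"fingers": 0,"x": 0,"y": 0,"z": 0.001,"turn": 0},{"fingers": 0,"x": 0,"y": 0,"z": 0.001,"turn": 0},{"fingers": 0,"x": 0,"y": 0,"z": 0,"turn": 0}]}}

```text
time_s: 17.55
ee_pos: [0.4539, -0.1385, 0.1584]
ee_rot: [[-0.176, -0.984, -0.0], [-0.984, 0.176, 0.0], [-0.0, 0.0, -1.0]]
force: [0.6, 0.5, -1.1]
grip_width: 0.0079
gripper_force: 41.0
```

Run:
```python
from h import *
from crop import c
s=cams.read_camera('side')
cv2.imwrite('pics/c6.png',c(s,325,185,56,70,8))
```

```text
(no output)
```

View pics/c6.png

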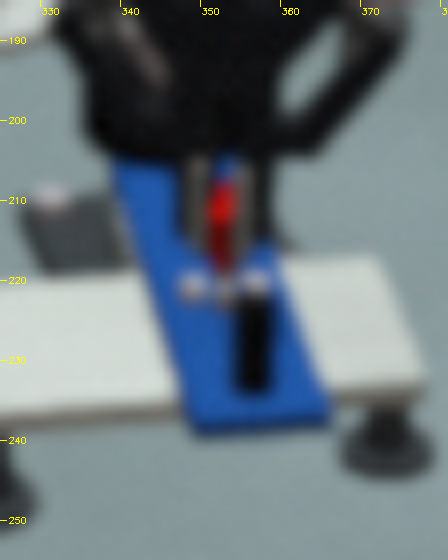

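>>> {"op": "servo_tool", "data": {"steps": [{"fingers": 0,"x": 0,"y": 0,"z": 0.001,"turn": 0},{"fingers": 0,"x": 0,"y": 0,"z": 0.001,"turn": 0},{"fingers": 0,"x": 0,"y": 0,"z": 0.001,"turn": 0},{"fingers": 0,"x": 0,"y": 0,"z": 0.001,"turn": 0},{"fingers": 0,"x": 0,"y": 0,"z": 0.001,"turn": 0},{"fingers": 0,"x": 0,"y": 0,"z": 0,"turn": 0}]}}

```text
time_s: 18.35
ee_pos: [0.4539, -0.1385, 0.1534]
ee_rot: [[-0.176, -0.984, -0.0], [-0.984, 0.176, 0.0], [-0.0, 0.0, -1.0]]
force: [0.4, 0.6, -0.5]
grip_width: 0.0079
gripper_force: 40.9
```

>>> {"op": "servo_tool", "data": {"steps": [{"fingers": 0,"x": 0,"y": 0,"z": 0.0007,"turn": 0},{"fingers": 0,"x": 0,"y": 0,"z": 0.0007,"turn": 0},{"fingers": 0,"x": 0,"y": 0,"z": 0,"turn": 0}]}}

```text
time_s: 18.73
ee_pos: [0.4539, -0.1385, 0.152]
ee_rot: [[-0.176, -0.984, 0.0], [-0.984, 0.176, 0.0], [-0.0, -0.0, -1.0]]
force: [-0.5, 1.7, -2.1]
grip_width: 0.0078
gripper_force: 41.0
```

>>> {"op": "servo_tool", "data": {"steps": [{"fingers": 0,"x": 0,"y": 0,"z": 0.0005,"turn": 0},{"fingers": 0,"x": 0,"y": 0,"z": 0.0005,"turn": 0},{"fingers": 0,"x": 0,"y": 0,"z": 0,"turn": 0}]}}

```text
time_s: 19.1
ee_pos: [0.454, -0.1385, 0.1516]
ee_rot: [[-0.176, -0.984, 0.0], [-0.984, 0.176, -0.0], [0.0, -0.0, -1.0]]
force: [-1.1, 2.4, 6.1]
grip_width: 0.008
gripper_force: 42.0
```

>>> {"op": "servo_tool", "data": {"steps": [{"fingers": 0,"x": -0.0002,"y": 0,"z": -0.0006,"turn": 0},{"fingers": 0,"x": 0,"y": -0.00022,"z": 0,"turn": 5},{"fingers": 0,"x": 0,"y": -0.00022,"z": 0,"turn": 5},{"fingers": 0,"x": 0,"y": -0.00022,"z": 0,"turn": 5},{"fingers": 0,"x": 0,"y": -0.00022,"z": 0,"turn": 5},{"fingers": 0,"x": 0,"y": 0,"z": 0,"turn": 0}]}}

```text
time_s: 19.85
ee_pos: [0.455, -0.1388, 0.1517]
ee_rot: [[-0.501, -0.865, 0.0], [-0.865, 0.501, -0.001], [0.0, -0.001, -1.0]]
force: [0.7, -0.7, 0.8]
grip_width: 0.0081
gripper_force: 41.1
```

```bash
python3 -c "
from station import robot
o=robot.get_obs();print(o['ee_pos'],o['ee_rot'][:,0],o['force'],o['torque'])"
```

```text
[ 0.45497938 -0.13884984  0.15170625] [-5.01232445e-01 -8.65312617e-01  3.33081924e-04] [ 0.67602822 -0.67666286  0.78426943] [-0.07917453 -0.16173687 -0.02912193]
```

>>> {"op": "servo_tool", "data": {"steps": [{"fingers": 0,"x": 0,"y": -0.00022,"z": 0,"turn": 5},{"fingers": 0,"x": 0,"y": -0.00022,"z": 0,"turn": 5},{"fingers": 0,"x": 0,"y": -0.00022,"z": 0,"turn": 5},{"fingers": 0,"x": 0,"y": -0.00022,"z": 0,"turn": 5},{"fingers": 0,"x": 0,"y": 0,"z": 0,"turn": 0}]}}

```text
time_s: 20.48
ee_pos: [0.4557, -0.1394, 0.1518]
ee_rot: [[-0.766, -0.643, 0.0], [-0.643, 0.766, -0.001], [-0.0, -0.001, -1.0]]
force: [1.4, 0.2, 0.1]
grip_width: 0.008
gripper_force: 41.0
```

```bash
python3 -c "
from station import robot
o=robot.get_obs();print(o['ee_pos'],o['ee_rot'][:,0],o['force'],o['torque'])"
```

```text
[ 0.45572594 -0.13938132  0.15175649] [-7.66226896e-01 -6.42570108e-01 -2.92410374e-05] [1.43802249 0.16569474 0.13149192] [-0.19925051 -0.19664325 -0.02291809]
```

>>> {"op": "servo_tool", "data": {"steps": [{"fingers": 0,"x": 0,"y": -0.00022,"z": 0,"turn": 5},{"fingers": 0,"x": 0,"y": -0.00022,"z": 0,"turn": 5},{"fingers": 0,"x": 0,"y": -0.00018,"z": 0,"turn": 4},{"fingers": 0,"x": 0,"y": -0.00018,"z": 0,"turn": 4},{"fingers": 0,"x": 0,"y": 0,"z": 0,"turn": 0}]}}

```text
time_s: 21.1
ee_pos: [0.4563, -0.1401, 0.1518]
ee_rot: [[-0.927, -0.375, 0.001], [-0.375, 0.927, -0.001], [-0.0, -0.001, -1.0]]
force: [0.6, -1.4, -0.8]
grip_width: 0.0075
gripper_force: 40.9
```

```bash
python3 -c "
from station import robot
o=robot.get_obs();print(o['ee_pos'],o['ee_rot'][:,0],o['force'],o['torque'])"
```

```text
[ 0.45629337 -0.1401289   0.15178324] [-9.27118684e-01 -3.74767650e-01 -3.92585384e-04] [ 0.62988591 -1.40654557 -0.81061285] [-0.28189637 -0.37717669  0.04153115]
```

>>> {"op": "servo_tool", "data": {"steps": [{"fingers": 0,"x": 0,"y": -0.0001,"z": 0,"turn": 2.5},{"fingers": 0,"x": 0,"y": -0.0001,"z": 0,"turn": 2.5},{"fingers": 0,"x": 0,"y": -0.0001,"z": 0,"turn": 2.5},{"fingers": 0,"x": 0,"y": 0,"z": 0,"turn": 0}]}}

```text
time_s: 21.6
ee_pos: [0.4564, -0.1407, 0.1518]
ee_rot: [[-0.968, -0.25, 0.001], [-0.25, 0.968, -0.002], [-0.0, -0.002, -1.0]]
force: [2.7, -2.7, 0.4]
grip_width: 0.0082
gripper_force: 40.9
```

```bash
python3 -c "
from station import robot
o=robot.get_obs();print(o['ee_pos'],o['ee_rot'][:,0],o['force'],o['torque'])"
```

```text
[ 0.4564417  -0.1406843   0.15184801] [-9.68189289e-01 -2.50218648e-01 -3.59117382e-04] [ 2.69933894 -2.74345999  0.3950963 ] [-0.64785445 -0.46298433  0.04891544]
```

>>> {"op": "servo_tool", "data": {"steps": [{"fingers": 0,"x": -0.0002,"y": -0.0004,"z": 0,"turn": 0},{"fingers": 0,"x": 0,"y": 0,"z": 0,"turn": 0}]}}

```text
time_s: 21.85
ee_pos: [0.4565, -0.1407, 0.1518]
ee_rot: [[-0.969, -0.249, 0.0], [-0.249, 0.969, -0.001], [-0.0, -0.001, -1.0]]
force: [1.2, -1.7, -0.4]
grip_width: 0.008
gripper_force: 41.0
```

```bash
python3 -c "
from station import robot
o=robot.get_obs();print(o['ee_pos'],o['ee_rot'][:,0],o['force'],o['torque'])"
```

```text
[ 0.45647642 -0.14072579  0.15181077] [-9.68549514e-01 -2.48820876e-01 -9.93494593e-05] [ 1.23422063 -1.69087133 -0.36678472] [-0.78139484 -0.34571877  0.04197472]
```

>>> {"op": "servo_tool", "data": {"steps": [{"fingers": 0,"x": 0,"y": -0.0001,"z": 0,"turn": 2},{"fingers": 0,"x": 0,"y": -0.0001,"z": 0,"turn": 1.5},{"fingers": 0,"x": 0,"y": 0,"z": 0,"turn": 0}]}}

```text
time_s: 22.22
ee_pos: [0.4565, -0.1412, 0.1518]
ee_rot: [[-0.982, -0.187, 0.0], [-0.187, 0.982, -0.002], [0.0, -0.002, -1.0]]
force: [1.4, -5.2, -0.1]
grip_width: 0.0076
gripper_force: 40.9
```

```bash
python3 -c "
from station import robot
o=robot.get_obs();print(o['ee_pos'],o['ee_rot'][:,0],o['force'],o['torque'])"
```

```text
[ 0.45651525 -0.14121226  0.15182073] [-9.82271451e-01 -1.87464084e-01  1.17962750e-04] [ 1.41573538 -5.15924301 -0.13936612] [-1.18964928 -0.31841199  0.11499552]
```

>>> {"op": "servo_tool", "data": {"steps": [{"fingers": 0,"x": 0.0001,"y": -0.0006,"z": 0,"turn": 0},{"fingers": 0,"x": 0,"y": 0,"z": 0,"turn": 0}]}}

```text
time_s: 22.48
ee_pos: [0.4565, -0.1414, 0.1518]
ee_rot: [[-0.982, -0.188, 0.0], [-0.188, 0.982, -0.0], [-0.0, -0.0, -1.0]]
force: [1.2, -4.1, 1.5]
grip_width: 0.008
gripper_force: 41.1
```

```bash
python3 -c "
from station import robot
o=robot.get_obs();print(o['ee_pos'],o['ee_rot'][:,0],o['force'],o['torque'])"
```

```text
[ 0.45650018 -0.14135656  0.15180072] [-9.82137348e-01 -1.88165227e-01 -2.77932982e-04] [ 1.21566275 -4.06646394  1.52620842] [-0.86757104 -0.28988559  0.11496047]
```

>>> {"op": "servo_tool", "data": {"steps": [{"fingers": 0,"x": 0,"y": -0.0001,"z": 0,"turn": 2},{"fingers": 0,"x": 0,"y": 0,"z": 0,"turn": 0},{"fingers": 0,"x": 0,"y": 0,"z": 0,"turn": 0}]}}

```text
time_s: 22.85
ee_pos: [0.4565, -0.1415, 0.1518]
ee_rot: [[-0.988, -0.154, 0.0], [-0.154, 0.988, -0.001], [-0.0, -0.001, -1.0]]
force: [0.8, -5.2, 1.4]
grip_width: 0.0077
gripper_force: 41.3
```

```bash
python3 -c "
from station import robot
o=robot.get_obs();print(o['ee_pos'],o['ee_rot'][:,0],o['force'],o['torque'])"
```

```text
[ 0.45650635 -0.14148943  0.15181032] [-9.88034510e-01 -1.54232865e-01 -1.74343074e-04] [ 0.76486045 -5.16577666  1.389733  ] [-1.10530309 -0.2837814   0.25852737]
```

>>> {"op": "servo_tool", "data": {"steps": [{"fingers": 10,"x": 0,"y": 0,"z": 0,"turn": -0.5},{"fingers": 30,"x": 0,"y": 0,"z": 0,"turn": 0},{"fingers": 35,"x": 0,"y": 0,"z": 0,"turn": 0},{"fingers": 35,"x": 0,"y": 0,"z": 0,"turn": 0},{"fingers": 35,"x": 0,"y": 0,"z": -0.02,"turn": 0},{"fingers": 35,"x": 0,"y": 0,"z": -0.05,"turn": 0},{"fingers": 35,"x": 0,"y": 0,"z": -0.05,"turn": 0},{"fingers": 35,"x": 0.05,"y": 0,"z": -0.02,"turn": 0},{"fingers": 35,"x": 0.05,"y": 0,"z": 0,"turn": 0},{"fingers": 35,"x": 0.02,"y": 0.05,"z": 0,"turn": 0},{"fingers": 35,"x": 0,"y": 0.05,"z": 0,"turn": 0},{"fingers": 35,"x": 0,"y": 0.05,"z": 0,"turn": 0},{"fingers": 35,"x": 0,"y": 0.05,"z": 0,"turn": 0},{"fingers": 35,"x": 0,"y": 0.05,"z": 0,"turn": 0},{"fingers": 35,"x": 0,"y": 0,"z": 0,"turn": 0}]}}

```text
time_s: 24.72
ee_pos: [0.2958, 0.0886, 0.2916]
ee_rot: [[-0.985, -0.171, -0.001], [-0.171, 0.985, 0.001], [0.001, 0.001, -1.0]]
force: [0.1, -0.7, -0.3]
grip_width: 0.0301
gripper_force: 0.0
```

Run:
```python
from h import *
from crop import c
t=cams.read_camera('top');s=cams.read_camera('side')
o=np.zeros((560,800,3),np.uint8);o[:,:396]=c(t,340,255,36,50,11)[:560,:396] if 0 else cv2.copyMakeBorder(c(t,340,255,36,50,11),0,10,0,0,0);o[:,404:]=c(s,330,195,36,50,11)[:560,:396] if 0 else cv2.copyMakeBorder(c(s,330,195,36,50,11),0,10,0,0,0)
cv2.imwrite('pics/c7.png',o);print(robot.get_obs()['ee_pos'])
```

```text
[0.29700949 0.08611786 0.2916314 ]
```

View pics/c7.png

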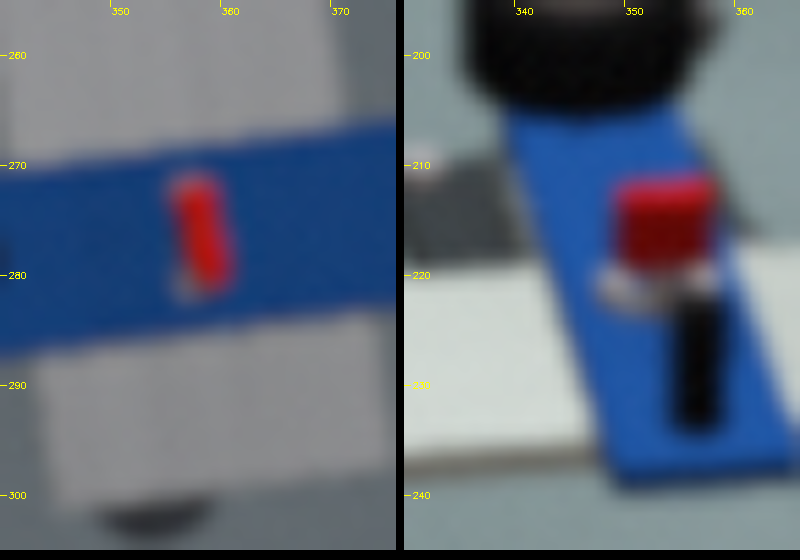

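```bash
python3 -c "
from station import robot
print(robot.finish_job())"
```

```text
the job is handed in; nothing more can be done
None
```

Done and handed in: the lamp arm is over its mark, and the thumbscrew is fully home and turned clockwise under both hooks until it met the stops. I let go and touched no bystander, and the robot clock read about 25 s of the 72 s allowed.

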